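# Nip the tin in the drawer and unscrew its tight cap

## Task

Open the square stainless tin one-handed: stand it, cap still tight, in the half-open drawer and push the drawer in until its front nips the tin squarely against the chest, so that it cannot turn. Then unscrew the cap anticlockwise until its threads let go, lift it off, and finish while still holding it level, straight above the open mouth and about two centimetres clear of it, with the tin still nipped upright in the drawer. Leave the other things on the dresser where they are.

Things in the scene. Friction and masses are not known exactly. Their poses are not given: they have to be found in the camera images.
- tin_center (a point): Square stainless tin, about 420 g, loose on the dresser: flat-sided body 62 x 62 mm, 88 mm tall to its flat shoulder, then a round neck 42 mm across up to 112 mm; 119 mm tall with its cap on. This point: centre of the square body, 44 mm above its underside; x and y square to its sides, z up. Tin, glass bottle and cream jar stand in any order in three places.
- mouth (a point): Centre of the tin's round mouth in the plane of its rim, 68 mm above tin_center; same axes. The neck carries three thread ridges; a springy silicone seal in the mouth (5 mm proud of the rim at most) presses the tight cap up against them.
- cap_center (a point): Round stainless screw cap of the tin, 56 mm across, 24.5 mm tall, 75 g, fluted. This point: its centre, half-way up, 6 mm below the rim while tight; z up; x along the tin's x within 3 degrees while tight. Tight, its edge is 6 mm above the tin's shoulder: fingers reaching over 18 mm below this point strike the shoulder. Tight, it bears the tin's weight: the tin may be lifted by it.
- cap_edge (a point): Centre of the cap's lower edge, 12 mm below cap_center. Lug thread: turned anticlockwise seen from above (about 0.3 N m, far more than the unbraced tin resists) the cap rises under 1 mm; after some 55 degrees the lugs leave the ridges, the seal pops it up 2 mm and it lifts straight off. It is free from 60 to 88 degrees; at 91 it runs against the next ridges. Clockwise it is stopped.
- chest: Low birch chest fixed on the dresser, 220 mm deep (x), 260 mm wide (y), 82 mm high, with one drawer; the teether lies on it. Origin: centre of its underside, on the dresser; x points from front to back, z up. The tin is nipped against its upright front face, the plane x = -110 mm: a rail from 58 to 82 mm above the dresser, over the drawer's opening.
- drawer (a joint): How far the drawer is out, m: also the clear gap between the chest's front face and the inner face of the drawer's front. 0 shut; starts at 0.095 to 0.13; 0.062 (the tin's width) with the tin nipped. Slides stiffly along the chest's x (12 N to move), opens to -x, stays where left. Inside, its cork floor is 16 mm above the dresser and 212 mm wide; side walls end 54 mm above the dresser.
- drawer_front (a point): Middle of the top edge of the drawer front's outer face, 82 mm above the dresser; axes as the chest's. The front is a board 16 mm thick (x), 256 mm wide (y), from 4 to 82 mm above the dresser, with a round knob, 26 mm across and 26 mm proud, in the middle of its outer face 43 mm above the dresser; push it anywhere.
- bottle: Glass baby bottle with a silicone teat, 62 mm across, 165 mm tall; origin at the centre of its underside. Leave it.
- cream_jar: Round white cream jar, 71 mm across, 52 mm tall, origin at the centre of its underside. Leave it.
- monitor: White baby monitor camera, a 68 mm ball on a round foot 72 mm across, 145 mm tall with its aerial; origin at the centre of its underside. Leave it.
- teether: Pale green silicone teether ring lying on the chest's top, 73 mm across, 15 mm thick; origin at its centre, on its underside. Leave it.
- hairbrush: Wooden baby hairbrush lying bristles down, 180 mm long along its x axis, 46 mm wide, 26 mm high; origin on the dresser under the handle's end next to the head. Leave it.
- cup: White plastic cup, 66 mm across, 55 mm tall; origin at the centre of its underside. Leave it.
Things that resemble listed ones, but are neither listed nor needed, are in the scene too. Of the things like the part that bears cap_center, leave any that is purple; of the rest the larger one is meant.

How it is judged (in metres and radians):
On the way, in this order (a step that is already met when the one before it is completed fails the run):
1. the tin stands upright on the drawer's floor between the drawer's front and the chest, its cap still tight (z of tin_center in the frame of chest between 0.055 and 0.066 m and y of tin_center in the frame of chest between -0.08 and 0.08 m and angle between tin_center's own z axis and vertical below 0.08 rad and x of tin_center in the frame of chest between -0.215 and -0.137 m and z of cap_center in the frame of mouth below 0 m and horizontal distance between cap_center and mouth below 0.006 m and angle between the x axis of cap_center and the x axis of tin_center, either way round below 0.35 rad), for 0.2 s.
2. the drawer is pushed in on the tin and nips it squarely against the chest, the cap still tight (z of tin_center in the frame of chest between 0.055 and 0.066 m and y of tin_center in the frame of chest between -0.08 and 0.08 m and angle between tin_center's own z axis and vertical below 0.08 rad and x of tin_center in the frame of chest between -0.146 and -0.137 m and value of joint drawer below 0.0645 m and (angle between the x axis of tin_center and the x axis of chest, either way round below 0.12 rad or angle between the x axis of tin_center and the y axis of chest, either way round below 0.12 rad) and z of cap_center in the frame of mouth below 0 m and horizontal distance between cap_center and mouth below 0.006 m and angle between the x axis of cap_center and the x axis of tin_center, either way round below 0.35 rad), for 0.3 s.
3. the cap is unscrewed and lifted clear of the neck while the tin stays nipped (z of tin_center in the frame of chest between 0.055 and 0.066 m and y of tin_center in the frame of chest between -0.08 and 0.08 m and angle between tin_center's own z axis and vertical below 0.08 rad and x of tin_center in the frame of chest between -0.146 and -0.137 m and value of joint drawer below 0.0645 m and (angle between the x axis of tin_center and the x axis of chest, either way round below 0.12 rad or angle between the x axis of tin_center and the y axis of chest, either way round below 0.12 rad) and z of cap_center in the frame of mouth above 0.0155 m and horizontal distance between cap_center and mouth below 0.02 m), for 0.2 s.
At the end, for the whole second after the job is handed in: The fingers hold the cap still and level (0.2 rad), within 20 mm of the mouth's axis, its edge 3 to 45 mm above the rim; the tin, untouched by the robot, stands upright (0.08 rad) and square (0.12 rad) on the drawer's floor, nipped between chest and drawer front (drawer at under 64.5 mm) (all of step 3 and z of cap_center in the frame of mouth below 0.0575 m and angle between cap_center's own z axis and vertical below 0.2 rad and contact force between cap and the fingers above 1 N and contact force between cap and tin below 0.3 N and contact force between tin and the arm below 0.5 N and contact force between tin and the fingers below 0.5 N and linear speed of cap below 0.03 m/s); the arm keeps its last pose, push and grip.
It fails at once if a bystander (bottle, cream jar, monitor camera, teether, hairbrush or cup) is moved by more than 25 mm (distance of any of bottle, cream_jar, monitor, teether, hairbrush, cup from where it was at the start of the episode above 0.025 m).
It fails at once if the tin is tipped over (angle between tin_center's own z axis and vertical above 0.5 rad).
It also fails if it takes over 64 s, if anything falls off the work surface, if the arm or the gripper's body presses on something with over 40 N, if the wrist force passes 120 N, or if a joint passes its speed limit or range.

## Robot

A 7-joint arm with a two-finger parallel gripper is mounted at the origin on the work surface. World frame = base frame: x ahead of the robot, y to its left, z up, the work surface at z = 0. Lengths are in m, angles in degrees, forces in N, time in s.
With the tool pointing down it reaches from about 0.35 to 0.775 m from the base axis. Payload 3.1 kg.
Tool frame: the origin (TCP) lies on the centre line of the jaws, within the pads' length; the fingertips stand 17 mm ahead of it and the grasp point (between the pads) lies 2 mm behind it (robot.tip_reach is the distance from the TCP to the fingertips, in m); z points along the fingers, y is the direction in which the jaws open and shut (so a half turn about z gives the same grasp; the last joint's range is limited). The gripper opens to 85 mm and grips with 20 to 120 N. Pads are 22 mm wide; open, the fingers measure 114 mm over their backs; the gripper's body (76 mm by 85 mm) begins 54 mm behind the grasp point. The pads swing forward as they close: fully open they stand 13 mm farther back than shut.
Start: joints at [71.923, 17.813, 0.802, 86.603, -0.252, 75.585, -1.558], TCP at [0.149, -0.53, 0.248] pointing down, gripper open.
Joint ranges: [-154.91, 154.91], [-16.99, 109.72], [-72.82, 74.43], [7.12, 147.25], [-82.49, 262.49], [11.32, 116.49], [-174.64, 174.64]. Speed limits (degrees/s): [159.86, 159.86, 180, 180, 180, 180, 180].

## Interface

Orientations are given as [roll, pitch, yaw] about the fixed x, y, z axes, in that order (R = Rz(yaw) Ry(pitch) Rx(roll)).
In Python, from station import robot, fingers, vision, workorder, recognise gives the robot as it stands. Calls block until the motion is done:
- robot.move_to(position, orientation): joint-space move of the TCP to a pose.
- robot.line_to(position, orientation=None, velocity=0.15, f_stop=None): straight line of the TCP; orientation=None keeps the orientation; velocity is the mean speed in m/s. With f_stop (N) it stops when the force on the tool has changed by that much, and returns True; else False.
- robot.move_j(angles): joint-space move.
- fingers.gripper_to(opening, force=None): opening from 0.0 (shut) to 1.0 (fully open); force is the grip in N (None keeps the last); returns when the fingers have stopped.
- robot.pause(seconds).
- robot.inverse_kinematics(position, orientation): joint angles nearest the present ones, or None.
- vision.grab_frame(name): name is "side" or "top" or "wrist"; returns the picture (384x512x3 uint8, red, green, blue); there is no depth.
- vision.calibration(name): a dict with "mtx" (3x3 intrinsics, pixels), "extrinsics" (4x4, takes a point from world to camera coordinates); the wrist camera has in their place "T_tool_cam" (4x4, takes a point from camera to tool coordinates, whose origin is the TCP and whose axes are the flange's). Camera axes: x right, y up, looking along -z (the intrinsics and any distortion apply to the point x, -y, -z); pixel columns grow to the right and rows downward; lengths in m; the calibration is good to about 2 mm. The wrist camera is an equidistant fisheye: a pixel r from the principal point sees the ray r / f radians off the axis. A picture is of the moment at which its call begins: read the wrist's pose just before it. calibration takes no time and is no camera call.
A pose or a line that the arm cannot do raises robot.PlanningError and nothing moves.
- workorder.close_job(): hands the job in, once; it reports no verdict.
Trained networks look in the newest picture that a camera, given by its name, has taken for a name from the list of things; names that differ only in an ending like _2 or _b are one class to them, and where a whole thing is asked for, a point or a joint stands for the part that bears it (a point fixed in the world has none). Each returns a list of dicts, best first, with "p" (0 to 1); they miss things now and then, are a little off and sometimes report something else, mostly with a low value. They report only what shows in the picture. A call takes as long as a camera call. They do not tell look-alikes from the thing itself.
- recognise(label, camera): "rect" ([centre column, centre row, width, height] in pixels, round what is visible of it).
Readings, each from a call of its own:
- robot.current_time_s(): time.
- robot.current_joint_positions(): joint angles.
- robot.current_dq(): joint speeds.
- robot.current_joint_torque(): joint torques, N m.
- robot.current_tool_pos(): TCP position.
- robot.current_eef_rot(): TCP orientation.
- robot.current_contact_force(): force on the tool from outside, world axes, zero at the start.
- robot.current_torque(): the same for the moment, N m.
- robot.current_finger_gap(): opening from 0.0 (shut) to 1.0 (fully open).
Only numpy, scipy, OpenCV 4.12 (cv2) and the standard library are available. Lean on these libraries where they do the work, as an engineer would, in place of code of your own. Each camera call takes 0.05 s, during which the arm holds its last target. There are 200 camera calls.

## Working session

There is one attempt and no reset: what is moved stays moved. The work goes in short steps, each a Python script; the robot and the scene stay as the last script left them, time stands still between calls to the robot, and variables do not carry over. Pictures are saved under pics/ and viewed, about 8 in all and at most 12, crops included, and the job is handed in when it is done.

```bash
ls; mkdir -p pics; python3 - <<'E'
from station import robot, fingers, vision, workorder, recognise
import cv2,numpy as np
a=[]
for c in("top","side"):
    f=vision.grab_frame(c); a.append(f); k=vision.calibration(c)
    cv2.imwrite(f"pics/{c}0.png",cv2.cvtColor(cv2.resize(f,(800,600)),cv2.COLOR_RGB2BGR))
    print(c,{q:np.round(np.array(v),3).tolist() for q,v in k.items()})
    for l in("tin_center","cap_center","chest","drawer_front","bottle","cream_jar","monitor","cup","hairbrush","teether"):
        print(l,[(np.round(d["rect"],0).tolist(),round(d["p"],2)) for d in recognise(l,c)][:4])
k=vision.calibration("wrist");print(k)
print(robot.current_eef_rot(),robot.current_time_s())
E
```

```text
pics
top {'mtx': [[472.923, 0.0, 259.662], [0.0, 472.923, 195.399], [0.0, 0.0, 1.0]], 'extrinsics': [[-0.025, -1.0, 0.016, 0.031], [0.997, -0.024, 0.077, -0.59], [-0.077, 0.018, 0.997, -1.352], [0.0, 0.0, 0.0, 1.0]]}
tin_center [([386.0, 232.0, 15.0, 22.0], 0.57)]
cap_center [([402.0, 232.0, 21.0, 21.0], 0.77), ([406.0, 266.0, 19.0, 17.0], 0.69), ([416.0, 207.0, 18.0, 11.0], 0.57)]
chest [([248.0, 167.0, 118.0, 139.0], 0.83)]
drawer_front [([257.0, 204.0, 94.0, 56.0], 0.8)]
bottle [([343.0, 241.0, 24.0, 29.0], 0.74), ([400.0, 232.0, 20.0, 20.0], 0.67)]
cream_jar [([352.0, 183.0, 25.0, 23.0], 0.97)]
monitor [([401.0, 163.0, 33.0, 26.0], 0.8)]
cup [([97.0, 188.0, 25.0, 22.0], 0.82)]
hairbrush [([116.0, 265.0, 51.0, 46.0], 0.98)]
teether [([239.0, 129.0, 25.0, 27.0], 0.63)]
side {'mtx': [[455.214, 0.0, 250.039], [0.0, 455.214, 192.14], [0.0, 0.0, 1.0]], 'extrinsics': [[-0.707, -0.707, -0.02, 0.43], [0.418, -0.441, 0.794, -0.304], [-0.57, 0.554, 0.607, -1.094], [0.0, 0.0, 0.0, 1.0]]}
tin_center [([354.0, 167.0, 27.0, 29.0], 0.62)]
cap_center [([385.0, 181.0, 19.0, 18.0], 0.62), ([357.0, 
[... 367 characters left out ...]
up [([113.0, 285.0, 29.0, 33.0], 0.85)]
hairbrush [([178.0, 324.0, 21.0, 63.0], 0.7)]
teether [([199.0, 173.0, 27.0, 16.0], 0.59)]
{'mtx': array([[297.31863964,   0.        , 249.57049848],
       [  0.        , 297.31863964, 189.86361079],
       [  0.        ,   0.        ,   1.        ]]), 'T_tool_cam': array([[-1.05237423e-04,  9.44643924e-01,  3.28097312e-01,
         8.53040521e-02],
       [ 9.99999888e-01,  2.51117791e-04, -4.02257132e-04,
         3.50927112e-04],
       [-4.62380828e-04,  3.28097233e-01, -9.44643844e-01,
        -1.24994363e-01],
       [ 0.00000000e+00,  0.00000000e+00,  0.00000000e+00,
         1.00000000e+00]])}
[1.79997832e+02 1.65003710e-03 1.56927949e+01] 1.1
```

View pics/top0.png

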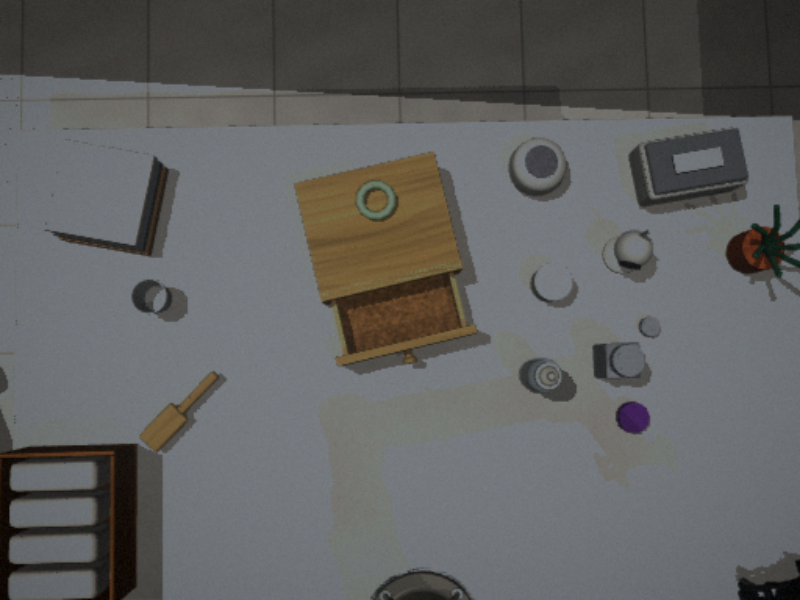

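View pics/side0.png

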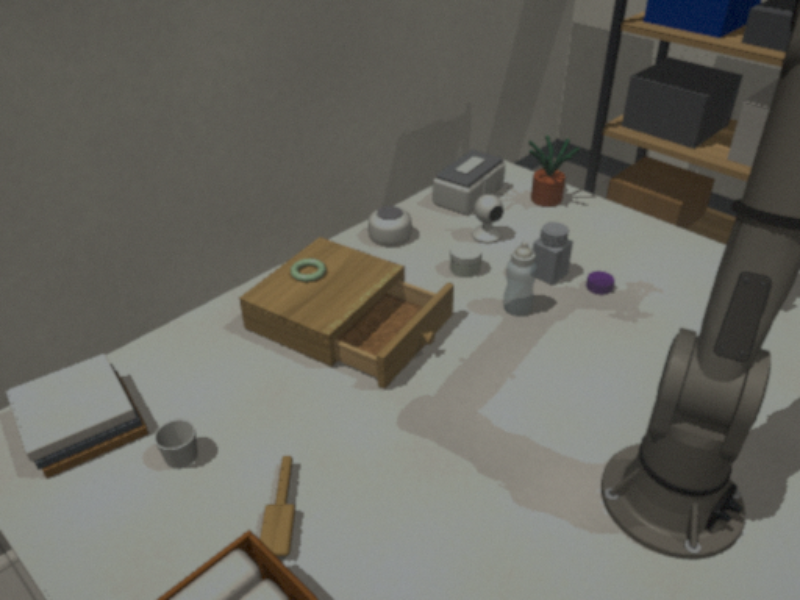

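The top view shows the tin at about (620,360), the bottle at (547,375), the jar at (553,283) and the purple cap at (633,417). A small grey look-alike sits at (650,326). The chest top front edge runs (327,303)–(462,271) and the drawer front runs (338,362)–(476,328). I'll project these to world coordinates.

```bash
cat > h.py <<'E'
from station import robot, fingers, vision, workorder, recognise
import cv2,numpy as np
from scipy.spatial.transform import Rotation as R
def eul(yaw): return [180,0,yaw]
def ray(cam,u,v,pose=None):
    k=vision.calibration(cam);m=k["mtx"];x=(u-m[0,2])/m[0,0];y=(v-m[1,2])/m[1,1]
    if cam=="wrist":
        r=np.hypot(x,y);s=np.sin(r)/max(r,1e-9);d=np.array([x*s,-y*s,-np.cos(r)])
        p,e=pose;Rt=R.from_euler("xyz",e,degrees=True).as_matrix();T=k["T_tool_cam"]
        return Rt@T[:3,3]+p, Rt@T[:3,:3]@d
    E=k["extrinsics"];d=np.array([x,-y,-1]);return -E[:3,:3].T@E[:3,3],E[:3,:3].T@d
def px2w(cam,u,v,z,pose=None):
    o,d=ray(cam,u,v,pose);return o+d*(z-o[2])/d[2]
def w2px(cam,P,pose):
    k=vision.calibration(cam);m=k["mtx"];p,e=pose;Rt=R.from_euler("xyz",e,degrees=True).as_matrix();T=k["T_tool_cam"]
    c=T[:3,:3].T@(Rt.T@(np.array(P)-p)-T[:3,3]);a=np.arctan2(np.hypot(c[0],c[1]),-c[2]);q=np.hypot(c[0],c[1])+1e-12
    return m[0,2]+m[0,0]*a*c[0]/q, m[1,2]-m[0,0]*a*c[1]/q
def pose(): return np.array(robot.current_tool_pos()),np.array(robot.current_eef_rot())
def snap(name):
    p=pose();f=vision.grab_frame("wrist");cv2.imwrite(f"pics/{name}.png",cv2.cvtColor(cv2.resize(f,(800,600),interpolation=cv2.INTER_CUBIC),cv2.COLOR_RGB2BGR));np.save(f"pics/{name}.npy",np.array(p));return p,f
E
python3 - <<'E'
from h import *
s=.64
for n,u,v,z in [("chFL",327,303,.082),("chFR",462,271,.082),("chBL",296,184,.082),("chBR",434,153,.082),("drL",338,362,.082),("drR",476,328,.082),("cap",627,360,.119),("small",650,325,.03),("purple",633,417,.025),("bottle",547,376,.165),("jar",553,282,.052),("mon",633,249,.1)]:
    print(n,np.round(px2w("top",u*s,v*s,z),3))
print("cap side",np.round(px2w("side",357,150,.115),3))
E
```

```text
chFL [0.594 0.157 0.082]
chFR [ 0.645 -0.085  0.082]
chBL [0.81  0.209 0.082]
chBR [ 0.861 -0.041  0.082]
drL [0.489 0.14  0.082]
drR [ 0.543 -0.106  0.082]
cap [ 0.479 -0.362  0.119]
small [ 0.543 -0.436  0.03 ]
purple [ 0.374 -0.397  0.025]
bottle [ 0.457 -0.212  0.165]
jar [ 0.625 -0.254  0.052]
mon [ 0.675 -0.388  0.1  ]
cap side [ 0.464 -0.353  0.115]
```

```bash
python3 - <<'E'
from h import *
robot.move_to([0.535,0.02,0.33],eul(12.3)); print(robot.current_time_s(),robot.current_joint_positions())
snap("drw")
robot.move_to([0.472,-0.357,0.26],eul(12.3)); print(robot.current_time_s(),robot.current_joint_positions())
p,f=snap("tin")
print(p); print(recognise("cap_center","wrist"),recognise("tin_center","wrist"))
for yaw in range(-90,100,15): print(yaw,np.round(q,0) if (q:=robot.inverse_kinematics([0.58,0.03,0.13],eul(yaw))) is not None else None)
a=cv2.imread("pics/drw.png");b=cv2.imread("pics/tin.png")
cv2.imwrite("pics/both.png",np.vstack([a,b])[::1] if 0 else np.hstack([cv2.resize(a,(400,300)),cv2.resize(b,(400,300))]))
E
```

```text
3.5083 [ 27.96365809  19.32364952 -43.94618441  78.40616424  13.32093742
  87.53558647 -92.75403589]
5.0 [ 61.78471148  27.43235976 -40.62475162  77.24576584  17.56630294
  81.58930411 -55.62956059]
(array([ 0.47343241, -0.35477498,  0.26062567]), array([-1.79971457e+02, -1.01810554e-01,  1.25020991e+01]))
[{'rect': [326.9, 120.7, 28.5, 22.9], 'p': 0.9}, {'rect': [263.0, 173.1, 59.4, 62.9], 'p': 0.82}, {'rect': [268.1, 232.1, 39.5, 36.8], 'p': 0.59}] [{'rect': [263.2, 161.1, 64.7, 76.1], 'p': 0.69}]
-90 [ -40.   35.   54.   93.  -30.   68. -160.]
-75 [ -34.   32.   43.   93.  -23.   65. -150.]
-60 [  17.   30.  -31.   90.   17.   64. -168.]
-45 [  19.   31.  -34.   90.   18.   65. -154.]
-30 [  21.   31.  -38.   90.   21.   65. -141.]
-15 [  23.   32.  -41.   90.   23.   66. -128.]
0 [  25.   34.  -45.   90.   25.   67. -114.]
15 [  27.   34.  -47.   90.   27.   67. -101.]
30 [ 28.  35. -49.  90.  28.  68. -87.]
45 [ 29.  36. -51.  90.  29.  68. -73.]
60 [ 30.  37. -53.  90.  31.  69. -59.]
75 [ 31.  37. -54.  90.  32.  69. -44.]
90 [ 32.  38. -56.  90.  33.  70. -30.]
```

View pics/drw.png

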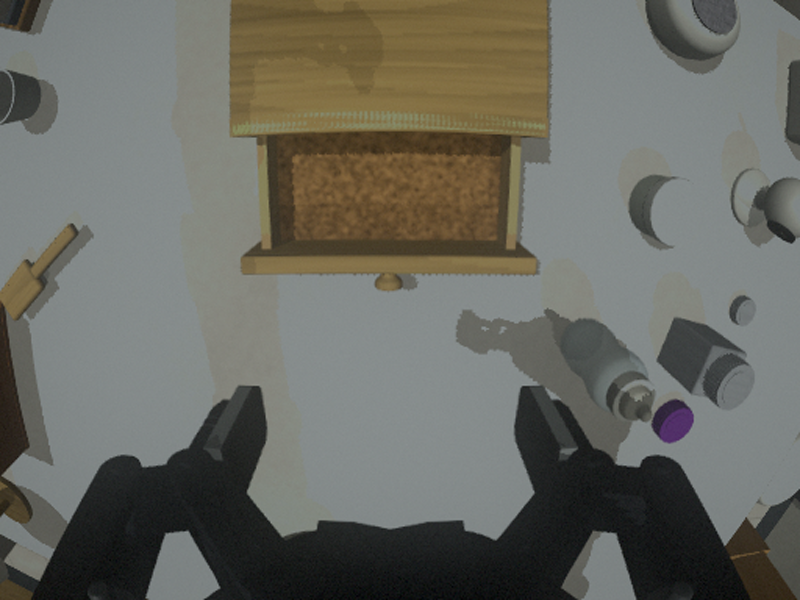

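View pics/tin.png

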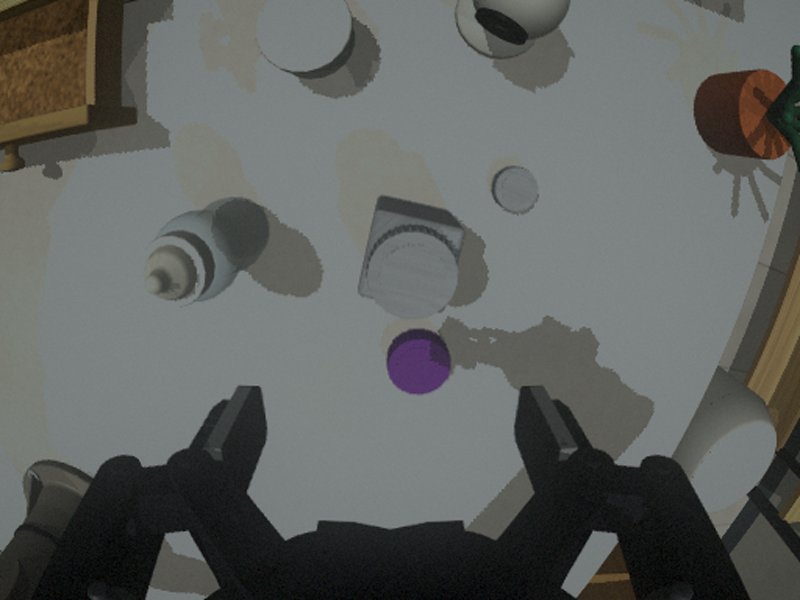

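The drawer view shows the chest front edge at row 136, columns 230–549, and the drawer's outer top edge at row 273, columns 242–538. The tin view shows the cap disc at (414,274), and the tin's far base edge runs (378,197)–(464,227).

```bash
python3 - <<'E'
from h import *
s=.64
P=np.load("pics/drw.npy")
w=lambda u,v,z,P:px2w("wrist",u*s,v*s,z,P)
a,b=w(231,136,.082,P),w(548,136,.082,P)
c,d=w(242,273,.082,P),w(538,273,.082,P)
e,f=w(242,257,.082,P),w(538,257,.082,P)
for x,y in((a,b),(c,d),(e,f)): print(np.round(x,4),np.round(y,4),"len",np.hypot(*(x-y)[:2]),"yaw",np.degrees(np.arctan2(x[0]-y[0],-(x[1]-y[1]))*-1), (x+y)/2)
P=np.load("pics/tin.npy")
print("cap",w(414,274,.119,P)); 
print("cap rect",px2w("wrist",263,173,.113,P))
l,r=w(378,197,.001,P),w(464,227,.001,P);print("base edge",l,r,np.linalg.norm(l-r),"yaw",np.degrees(np.arctan2(l[1]-r[1],l[0]-r[0]))-90)
im=cv2.imread("pics/tin.png")[180:340,320:500];cv2.imwrite("pics/tinc.png",cv2.convertScaleAbs(cv2.resize(im,None,fx=3.5,fy=3.5,interpolation=cv2.INTER_CUBIC),alpha=1.6))
E
```

```text
[0.6004 0.1647 0.082 ] [ 0.6548 -0.0883  0.082 ] len 0.2587517487632624 yaw 167.85365420502774 [0.62759399 0.03818136 0.082     ]
[0.4862 0.1381 0.082 ] [ 0.54  -0.112  0.082] len 0.2557851920038891 yaw 167.8588092518683 [0.51310783 0.01306482 0.082     ]
[0.5004 0.1398 0.082 ] [ 0.5537 -0.1077  0.082 ] len 0.25310646460697833 yaw 167.85636715960126 [0.52704753 0.01606958 0.082     ]
cap [ 0.48378047 -0.3675911   0.119     ]
cap rect [ 0.48401676 -0.36591601  0.113     ]
base edge [ 0.50995175 -0.33691063  0.001     ] [ 0.50130139 -0.41312461  0.001     ] 0.07670331699978308 yaw -6.475407991572425
```

View pics/tinc.png

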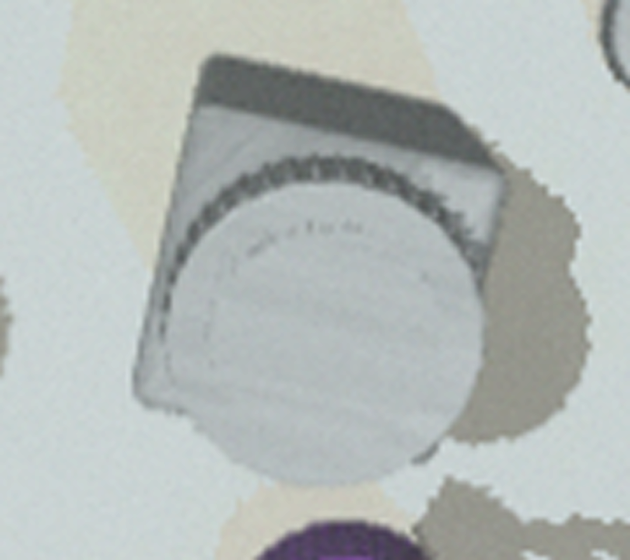

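```bash
python3 - <<'E'
from h import *
P=np.load("pics/tin.npy")
w=lambda u,v,z:px2w("wrist",(320+u/3.5)*.64,(180+v/3.5)*.64,z,P)
l,r,f,g=w(195,104,.088),w(502,170,.088),w(136,400,.088),w(425,460,.088)
print(l,r,f,g)
print(np.linalg.norm(l-r),np.linalg.norm(l-f),"yaw",np.degrees(np.arctan2(l[1]-r[1],l[0]-r[0]))-90,np.degrees(np.arctan2(l[1]-f[1],l[0]-f[0])),"diag centre",(r+f)/2,(l+g)/2)
print("cap",w(323,334,.119), "edges", np.linalg.norm(w(163,334,.119)-w(485,334,.119)))
E
```

```text
[ 0.51207763 -0.33718311  0.088     ] [ 0.5126987 -0.3957452  0.088    ] [ 0.45330984 -0.33801038  0.088     ] [ 0.45337456 -0.39590089  0.088     ]
0.0585653830126763 0.05877361190540831 yaw 0.6076186682160909 0.8064962260276526 diag centre [ 0.48300427 -0.36687779  0.088     ] [ 0.4827261 -0.366542   0.088    ]
cap [ 0.48268875 -0.36679362  0.119     ] edges 0.05536897133133191
```

Tin: centre (0.483, -0.367), yaw about 0.6°, with measured sizes close to nominal. Chest: yaw 12.15°, drawer gap about 0.101. Next step is to grasp the tin by the cap and carry it high over the bottle into the drawer.

```bash
cat >> h.py <<'E'
CY=12.15;ex=np.array([np.cos(np.radians(CY)),np.sin(np.radians(CY))]);ey=np.array([-ex[1],ex[0]]);F=np.array([.6276,.0382])
def ch(x,y,z): q=F+(x+.11)*ex+y*ey; return [q[0],q[1],z]
def st(t=""): print(t,round(robot.current_time_s(),2),np.round(robot.current_tool_pos(),4),np.round(robot.current_eef_rot(),2),"F",np.round(robot.current_contact_force(),1),"gap",round(robot.current_finger_gap(),3))
E
python3 - <<'E'
from h import *
x,y=.4828,-.3667
robot.line_to([x,y,.16],eul(.6),velocity=.2)
print(robot.line_to([x,y,.107],velocity=.08,f_stop=8)); st("down")
fingers.gripper_to(0,force=50); st("grip")
robot.line_to([x,y,.137],velocity=.08); st("lift")
robot.line_to([x,y,.315],velocity=.25)
t=ch(-.15,-.03,.315)
robot.line_to(t,eul(CY),velocity=.2); st("over")
snap("carry")
robot.line_to(ch(-.15,-.03,.225),velocity=.2); st()
E
```

```text
False
down 6.62 [ 0.4831 -0.3668  0.1072] [ 1.7999e+02 -3.0000e-02  6.0000e-01] F [-0.8  0.3 -0.3] gap 1.001
grip 7.01 [ 0.4832 -0.3668  0.108 ] [ 1.7996e+02 -6.0000e-02  6.0000e-01] F [-0.5  0.6  4.9] gap 0.648
lift 7.53 [ 0.4829 -0.3667  0.1373] [ 1.7998e+02 -2.0000e-02  6.0000e-01] F [ 0.2 -0.2 -4.8] gap 0.643
over 10.46 [ 0.5948 -0.001   0.3149] [1.7995e+02 2.0000e-02 1.2020e+01] F [-0.6 -0.6 -3.9] gap 0.643
 11.11 [5.954e-01 3.000e-04 2.259e-01] [-1.800e+02 -9.000e-02  1.211e+01] F [ 0.4 -0.6 -4.2] gap 0.641
```

View pics/carry.png

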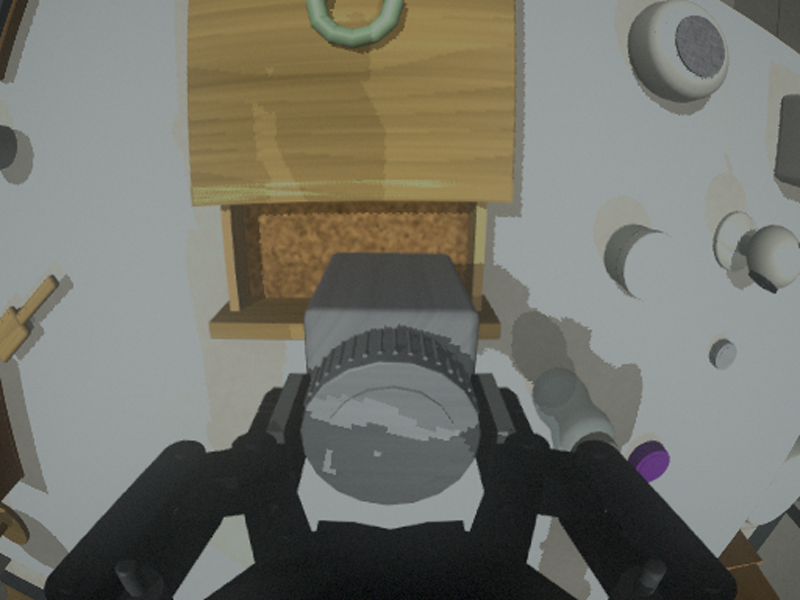

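The tin hangs square in the grip. The chest front edge is at row 203, columns 190–513. I'll check the chest reference once more, then place the tin.

```bash
python3 - <<'E'
from h import *
P=np.load("pics/carry.npy")
a,b=[px2w("wrist",u*.64,203*.64,.082,P)[:2] for u in(190,513)]
m=(a+b)/2;print(a,b,"vs F",(m-F)@ex,(m-F)@ey)
print(robot.line_to(ch(-.15,-.03,.140),velocity=.12,f_stop=8));st()
print(robot.line_to(ch(-.15,-.03,.120),velocity=.04,f_stop=4));st("placed")
fingers.gripper_to(1.0);st("rel")
robot.line_to(ch(-.15,-.03,.21),velocity=.15)
robot.line_to(ch(-.19,-.03,.29),velocity=.2);st()
snap("placed")
E
```

```text
[0.60220333 0.16752487] [ 0.65350708 -0.08862427] vs F 0.000512643306343805 0.00116858079523053
False
 11.97 [0.5958 0.0008 0.1412] [ 1.7999e+02 -1.4000e-01  1.2150e+01] F [ 0.9 -0.5 -3.9] gap 0.645
True
placed 12.41 [5.95e-01 4.00e-04 1.24e-01] [ 1.7997e+02 -2.0000e-02  1.2140e+01] F [-1.2 -0.1  4.8] gap 0.642
rel 12.82 [ 0.5933 -0.      0.1216] [-179.98    0.23   12.14] F [-0.3 -0.  -0.2] gap 1.003
 14.17 [ 0.5554 -0.0083  0.2888] [-179.98    0.29   12.13] F [-0.4 -0.1 -0.7] gap 1.002
```

View pics/placed.png

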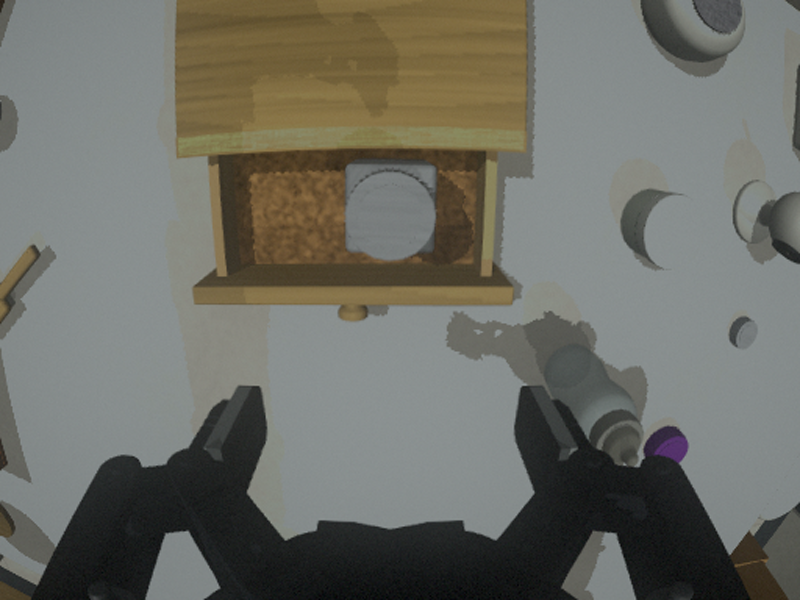

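The tin stands square in the drawer with its cap at (390,214). The knob and the left half of the drawer front are clear, so I'll push at y = +60 mm.

```bash
python3 - <<'E'
from h import *
robot.line_to(ch(-.275,.06,.25),velocity=.25)
fingers.gripper_to(0)
robot.line_to(ch(-.275,.06,.062),velocity=.2);st()
def loc(): p=np.array(robot.current_tool_pos())[:2]-F; return round(p@ex-.11,4),round(p@ey,4)
print(robot.line_to(ch(-.205,.06,.062),velocity=.06,f_stop=28),loc());st("a")
print(robot.line_to(ch(-.180,.06,.062),velocity=.04,f_stop=32),loc());st("b")
robot.pause(.3);print(loc());st("c")
robot.line_to(ch(-.25,.06,.062),velocity=.15);st("back")
robot.line_to(ch(-.25,.0,.25),velocity=.25)
robot.line_to(ch(-.185,-.03,.28),velocity=.25);fingers.gripper_to(1.0);st()
snap("nip")
E
```

```text
16.74 [0.4546 0.0625 0.0629] [-1.7999e+02  8.0000e-02  1.2140e+01] F [-0.8  0.   0.6] gap 0.001
False (np.float64(-0.2111), np.float64(0.0598))
a 18.06 [0.5162 0.0754 0.0606] [179.9    1.07  12.15] F [-12.4  -3.7   8.7] gap 0.002
True (np.float64(-0.201), np.float64(0.0598))
b 18.56 [0.5261 0.0776 0.0606] [179.73   2.29  12.15] F [-2.6 -0.5  7. ] gap -0.001
(np.float64(-0.201), np.float64(0.0598))
c 18.86 [0.5261 0.0776 0.0606] [179.73   2.25  12.16] F [-1.9 -1.   5.5] gap 0.001
back 19.32 [0.4795 0.0675 0.0622] [179.73   2.16  12.14] F [-0.4  1.3  0.7] gap 0.001
 21.51 [ 0.5606 -0.0069  0.28  ] [179.73   2.27  12.15] F [ 0.3  0.6 -0.2] gap 1.0
```

View pics/nip.png

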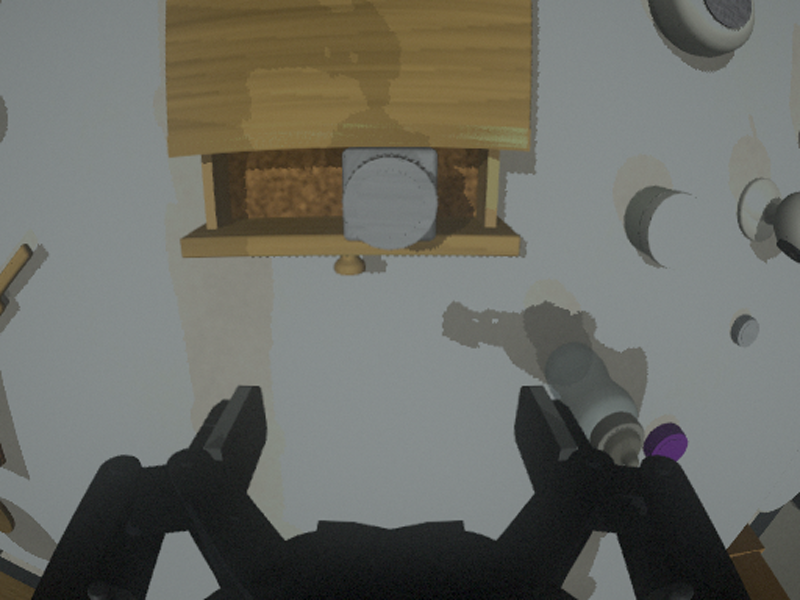

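The tin touches both the chest face and the drawer front, and its cap disc is at about (390,202). I'll check the numbers.

```bash
python3 - <<'E'
from h import *
P=np.load("pics/nip.npy")
def L(u,v,z): q=px2w("wrist",u*.64,v*.64,z,P)[:2]-F; return np.round([q@ex-.11,q@ey],4)
print("chest",L(167,157,.082),L(529,150,.082));print("outer",L(183,257,.082),L(520,255,.082));print("cap",L(390,202,.135))
Q=np.load("pics/placed.npy");P=Q
print("before cap",L(390,215,.135),"outer",L(195,304,.082),L(513,303,.082))
E
```

```text
chest [-0.1102  0.1315] [-0.1104 -0.1285]
outer [-0.1873  0.1268] [-0.1874 -0.1271]
cap [-0.1406 -0.0312]
before cap [-0.1503 -0.0307] outer [-0.2276  0.1271] [-0.2267 -0.1264]
```

The nip holds: drawer gap is about 0.061–0.062 and the tin is at x = -0.141. Now I'll grip and unscrew 74°.

```bash
python3 - <<'E'
from h import *
c=lambda z: ch(-.141,-.031,z)
y0=-25
robot.move_to(c(.20),eul(y0));st()
print(robot.line_to(c(.124),eul(y0),velocity=.12,f_stop=10));st("down")
fingers.gripper_to(0,force=80);st("grip")
for k,a in enumerate((18,36,54,64,74)):
    robot.line_to(c(.124+(.0002,.0005,.001,.002,.003)[k]),eul(y0+a));st(a);print(np.round(robot.current_torque(),2))
snap("turned")
E
```

```text
22.22 [0.6039 0.0016 0.2004] [-179.99   -0.    -24.89] F [1.3 0.2 0.8] gap 1.005
False
down 23.0 [0.6046 0.0016 0.1251] [-1.7993e+02 -1.0000e-01 -2.5000e+01] F [ 0.4  0.4 -0.1] gap 0.999
grip 23.4 [0.6044 0.0009 0.1257] [ 1.7998e+02 -1.2000e-01 -2.5020e+01] F [-1.7 -1.4  4.7] gap 0.638
18 23.87 [0.6051 0.0016 0.1258] [-179.98   -0.2    -7.07] F [0.2 0.1 5.5] gap 0.64
[-0.14  0.01  0.26]
36 24.33 [0.6054 0.0023 0.1262] [-179.99   -0.25   10.95] F [0.7 1.  5.3] gap 0.632
[-0.05 -0.2   0.16]
54 24.8 [0.6054 0.0029 0.127 ] [179.97  -0.27  28.97] F [1.1 1.5 6.7] gap 0.634
[ 0.13 -0.13  0.06]
64 25.12 [0.605  0.0026 0.1278] [179.94  -0.21  38.95] F [0.7 1.3 6.7] gap 0.636
[ 0.11 -0.03  0.07]
74 25.45 [0.6042 0.0021 0.1279] [ 1.7999e+02 -9.0000e-02  4.8860e+01] F [-0.1  0.9  5. ] gap 0.635
[0.12 0.12 0.05]
```

View pics/turned.png

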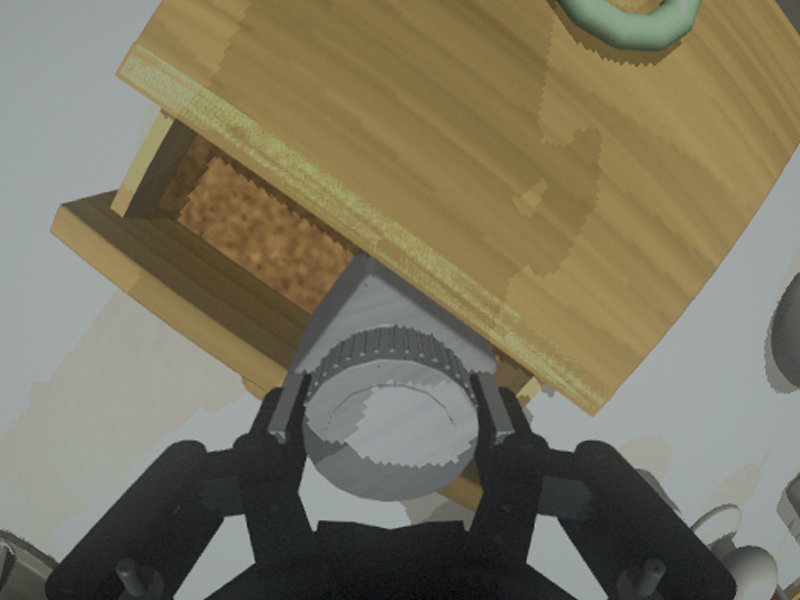

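The tin stays square to the chest, and the torque fell from 0.26 to about 0.05, so the cap has let go or slipped in the pads. I'll lift gently with a force stop.

```bash
python3 - <<'E'
from h import *
p=np.array(robot.current_tool_pos()); r=eul(49)
z0=.127
for dz in(.002,.004,.008,.014):
    s=robot.line_to([.6045,.0017,z0+dz],r,velocity=.03,f_stop=9);st((dz,s))
    if s: break
snap("lift1")
E
```

```text
(0.002, False) 25.75 [0.6041 0.002  0.1285] [-1.7993e+02  2.0000e-02  4.8940e+01] F [ 0.1  0.6 -0.1] gap 0.638
(0.004, False) 26.0 [0.6041 0.002  0.1307] [-1.7994e+02  2.0000e-02  4.9000e+01] F [-0.1  1.4 -1.3] gap 0.635
(0.008, False) 26.28 [0.6041 0.0018 0.1352] [-1.7997e+02  4.0000e-02  4.9000e+01] F [-2.3  2.1 -0. ] gap 0.636
(0.014, False) 26.63 [0.6054 0.0009 0.1416] [ 1.7987e+02 -4.0000e-02  4.8950e+01] F [ 0.2  0.4 -1.3] gap 0.632
```

```bash
python3 - <<'E'
from h import *
robot.line_to([.6045,.0014,.164],eul(49),velocity=.05);robot.pause(.5);st()
snap("fin")
f=vision.grab_frame("side");cv2.imwrite("pics/sidec.png",cv2.resize(cv2.cvtColor(f,cv2.COLOR_RGB2BGR)[130:280,130:330],(800,600),interpolation=cv2.INTER_CUBIC))
E
```

```text
27.79 [0.6045 0.0014 0.1639] [-1.7999e+02  1.0000e-02  4.9000e+01] F [-0.4 -0.  -1.7] gap 0.633
```

View pics/fin.png

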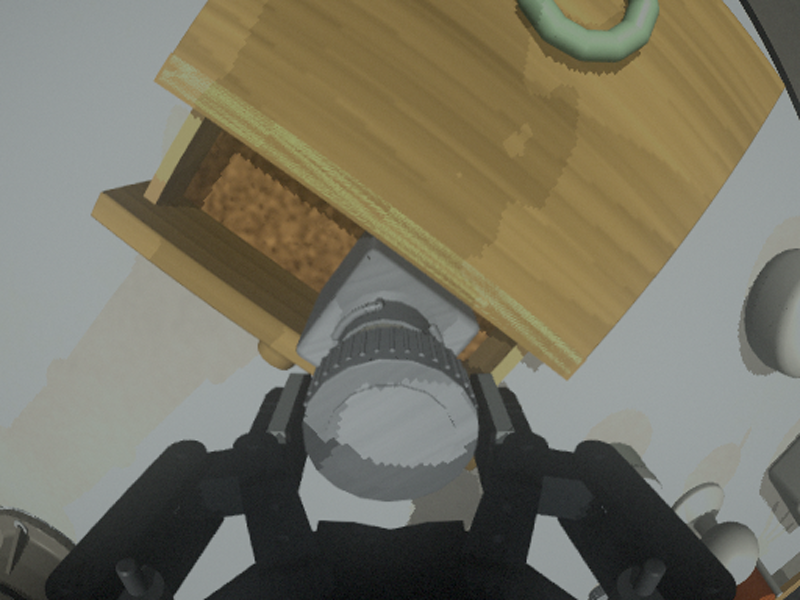

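View pics/sidec.png

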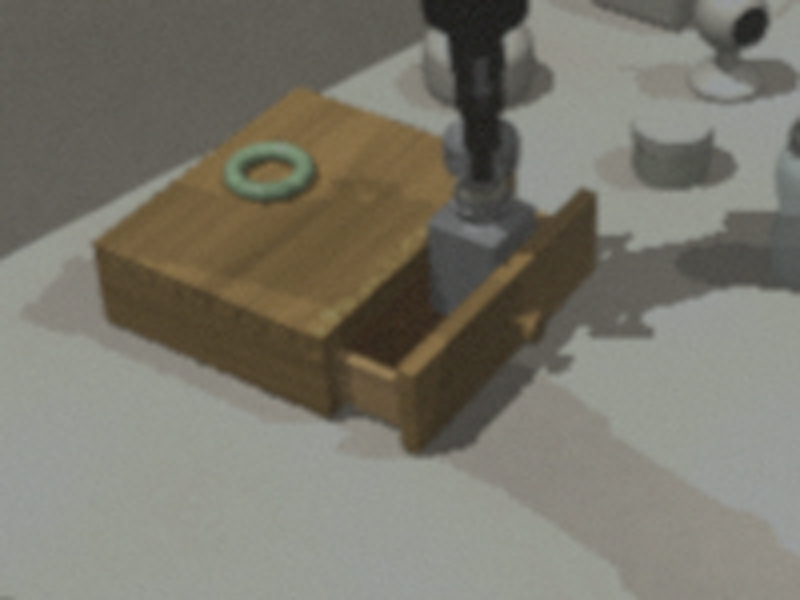

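The cap is off and level, with the threaded neck visible below it. The tin is still square in the drawer. Last check is the drawer gap, then hand in.

```bash
python3 - <<'E'
from h import *
P=np.load("pics/fin.npy")
def L(u,v,z): q=px2w("wrist",u*.64,v*.64,z,P)[:2]-F; return np.round([q@ex-.11,q@ey],4)
print("chest",L(155,82,.082),L(568,380,.082),"outer",L(93,215,.082),"shoulder back corners",L(370,236,.104),L(480,330,.104),"left",L(299,350,.104))
st()
workorder.close_job()
E
```

```text
chest [-0.1101  0.1292] [-0.1101 -0.1288] outer [-0.1859  0.1261] shoulder back corners [-0.1074  0.0029] [-0.1121 -0.0601] left [-0.1679 -0.0018]
 27.89 [0.6045 0.0014 0.164 ] [-180.    0.   49.] F [-0.8 -0.1 -0.1] gap 0.639
the job is handed in; nothing more can be done
```

I opened the tin and handed the job in at 27.9 s. The arm still holds the cap level above the open mouth, and the tin is nipped in the drawer.

- **Placing:** I lifted the tin by its tight cap, carried it over the bottle and stood it square in the half-open drawer.
- **Nipping:** I pushed the drawer in with closed fingers until the force stop tripped. The wrist picture then put the drawer about 61 mm out (62 mm is nominal) and the tin 31 mm from the chest face.
- **Unscrewing:** I turned the cap 74° anticlockwise. The torque fell from 0.26 to about 0.05 N m, and the cap lifted off without resistance.

**Last checks:**
- The final wrist and side pictures show the threaded neck clear below the cap. The cap's edge should be about 20 mm above the rim, worked out from the arm's height rather than measured.
- The fingers still hold the cap (opening 0.64), and the tool is level.
- The last drawer measurement gave about 60 mm, slightly less than the tin's 62 mm, which is within the 2 mm calibration error.
- The tin's shoulder corners, picked by eye, differ by about 5 mm over 63 mm (about 4°), partly picking error. That is inside the 0.12 rad limit, and the tin looks square in the picture.
- The listed things I could see in the pictures looked undisturbed, but I did not measure them again.

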